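Load the solder dispenser and snap its retaining cap home

TASK

Load the solder dispenser: put the red spool of solder over the upright spindle so that it sits all the way down on the black turntable, and let it go. Then set the orange retaining cap, open side down, on the sprung tip of the spindle and press it straight down, steadily and without ramming it, until it snaps past the barbs and sits home on the spindle's shoulder. Finish with the cap still held down firmly: keep pushing on it and do not let go; leave everything else on the bench where it stands.

Things in the scene. Friction and masses are not known exactly. Their poses are not given: they have to be found in the camera images.
- dispenser: Solder dispenser, screwed to the bench: grey base plate 150 x 110 x 16 mm, black turntable disc 54 mm across, white upright spindle in its middle, steel wire guide. Origin: on the spindle's axis at bench level; z up, x along the base to the wire guide, 83 mm from the spindle and 64 mm tall. The base reaches from x = -55 to 95 mm and 55 mm either side.
- turntable (a point): Centre of the turntable's top face on the spindle's axis, 22 mm above the bench: a loaded spool's underside rests here. z is up. The spindle is 18 mm thick from here up to its shoulder, 46 mm higher.
- shoulder (a point): Centre of the flat shoulder on top of the 18 mm spindle, 68 mm above the bench; z up. A split tip of four white spring tongues rises 19 mm above it; it tapers out from about 9 mm across at the top to barbs 17.6 mm across, 6 mm above the shoulder. The tongues bend inwards when a ring is pressed over them and jump back out above it.
- spool_red_mid (a point): Centre of the red-flanged spool full of silver solder, half-way up; z along its axis. It stands upright: 60 mm across, 44 mm tall, 0.2 to 0.4 kg, with a 21 mm bore right through (either end may be up). Loaded, its top is 2 mm below the spindle's shoulder and the spindle's tip stands 21 mm above its top.
- cap_mid (a point): Centre of the orange plastic retaining cap, half-way up; z to its closed top. 28 mm tall, about 30 g: fluted grip 35 mm across on a flange 46 mm across and 3 mm thick. It stands open side down on the bench. The hole in the flange is 13.6 mm across, the hollow above it 21 mm across and 19 mm deep. Home, this centre is 14 mm above the shoulder.
- cap: The same cap: origin at the centre of its underside, z up. Pushed down over the tip it first meets the tongues about 11 mm above the shoulder; the push rises to about 9 to 16 N, drops suddenly as the flange passes the barbs (about 4 mm above the shoulder; the barbs then draw the cap down), then it stops flat on the rigid shoulder, where it stays with no push.
- spool_blue_mid (a point): Centre of the other spool, half-way up: blue flanges, copper-coloured wire, same size as the red one. To be left alone.
- loose_knob: Loose black control knob with a silver top, 32 mm across, 23 mm tall, origin at the centre of its underside. To be left alone.
- tin: Round grey tin with a yellow lid, 100 mm across, 64 mm tall, origin at the centre of its underside. To be left alone.
- red_pedal: Dark red effects pedal, 115 x 68 mm, 43 mm tall (about 66 mm with its footswitch), origin under its centre. To be left alone.
- cream_box: Cream-topped effects box, 120 x 150 mm, 45 mm tall (about 63 mm with its knobs), origin under its centre. To be left alone.
- screwdriver: Screwdriver with a yellow handle lying on the bench, 170 mm long, origin under its middle. To be left alone.
- binder_clip: Black binder clip lying on the bench, 32 mm wide, origin under its middle. To be left alone.
There are look-alikes about, which are no part of the job. What is meant by the cap is not turquoise, and is the smaller of those in its own colour.

How it is judged:
On the way, in this order (a step that is already met when the one before it is completed fails the run):
1. the red spool sits fully down on the turntable over the spindle, let go (horizontal distance between spool_red_mid and turntable below 0.004 m and z of spool_red_mid in the frame of turntable below 0.0245 m and angle between spool_red_mid's own z axis and vertical below 0.06 rad and contact force between spool_red and the fingers below 0.1 N), for 0.2 s.
2. the cap has snapped past the barbs and sits home on the shoulder (horizontal distance between cap and shoulder below 0.004 m and z of cap in the frame of shoulder below 0.0015 m and angle between cap's own z axis and vertical below 0.08 rad), for 0.2 s.
At the end, for the whole second after the job is handed in: Red spool on the turntable (within 2.5 mm of fully down, 4 mm of the axis, 0.06 rad of upright); cap home and at rest (underside within 1.5 mm of the shoulder, 4 mm of the axis, 0.08 rad of level); the robot still pushes it onto the spindle with over 4 N (all of step 2 and horizontal distance between spool_red_mid and turntable below 0.004 m and z of spool_red_mid in the frame of turntable below 0.0245 m and angle between spool_red_mid's own z axis and vertical below 0.06 rad and linear speed of cap below 0.02 m/s and contact force between cap and dispenser above 4 N); the arm keeps its last pose, push and grip.
It fails at once if the cap is rammed: pushed against the spindle with more than 60 N (contact force between cap and dispenser above 60 N).
It fails at once if another thing on the bench is moved by more than 30 mm (distance of any of spool_blue_mid, loose_knob, tin, red_pedal, cream_box, screwdriver, binder_clip from where it was at the start of the episode above 0.03 m).
It also fails if it takes over 64 s, if anything falls off the work surface, if the arm or the gripper's body presses on something with over 40 N, if the wrist force passes 120 N, or if a joint passes its speed limit or range.

ROBOT

A 6-joint arm with a two-finger parallel gripper is mounted at the origin on the work surface. World frame = base frame: x ahead of the robot, y to its left, z up, the work surface at z = 0. Lengths are in m, angles in rad, forces in N, time in s.
With the tool pointing down it reaches from about 0.375 to 0.9 m from the base axis. Payload 3.1 kg.
Tool frame: the origin (TCP) lies midway between the tips of the shut fingers; the grasp point (between the pads) lies 19 mm behind it; y points along the fingers, x is the direction in which the jaws open and shut, and the axes are right-handed (so a half turn about y gives the same grasp; the last joint's range is limited). The gripper opens to 87 mm and grips with 3 to 60 N. Pads are 19 mm wide; open, the fingers measure 117 mm over their backs; the gripper's body (75 mm by 190 mm) begins 51 mm behind the grasp point.
Start: joints at [0.987, 0.527, 1.433, -0, 1.181, -0.178], TCP at [0.247, 0.574, 0.223] pointing down, gripper open.
Joint ranges: [-3.08, 3.08], [-0.75, 2.2], [0.22, 2.44], [-1.43, 4.57], [0, 2.65], [-2.85, 2.85]. Speed limits (rad/s): [2.79, 2.79, 3.14, 3.14, 3.14, 3.14].

INTERFACE

Orientations are given as a unit quaternion [x, y, z, w].
In Python, from rig import * gives the robot as it stands.
- The arm moves only by the tool jog_arm, never from a script. Its argument "series" is a list of rows, each a list of 7 numbers: the shift along the tool's x, y, z in mm, then the turn, a rotation vector about the tool's x, y, z in rad, then the gripper's target within -1 to 1 (shut at 1, half-way at 0, fully open at -1). A call has 1 to 20 rows; each row is the pose to reach, as a shift and turn from the pose commanded when the call began, along the tool's axes at that moment; what a row does not reach only later rows make up. A row lasts 1/8 s, in which the tool goes at most 62.5 mm and 10.7 degrees, less where a joint would pass 70% of its speed; a pose out of reach is approached as far as the arm can. A call with a gripper value outside its range is refused whole. The fingers move at their own pace and stop on an object; "grip_force" is the grip in N (left out, the last holds). Time passes only in rows, so rows that repeat a pose let the fingers close. It gives the time, the measured TCP pose, the force and the opening at its end, in the units of the state.
- get_obs(): the state, without advancing time (a new reading comes with each control period).
- camera(name): name is "side" or "top"; returns a dict with "img" (480x640x3 uint8, red, green, blue), "depth" (480x640 float32, m along the optical axis (not along the pixel's ray), 0 where there is no reading), "camera_matrix" (3x3 intrinsics, pixels), "D" ([k1, k2, p1, p2, k3] as OpenCV has them; the pictures are not rectified), "rvec" (rotation vector, rad) and "tvec" (3), from world to camera coordinates, as OpenCV has them. Camera axes: x right, y down, z forward; pixel columns grow to the right and rows downward; lengths in m; the calibration is good to about 2 mm. A picture is of the moment at which its call begins.
- hand_in(): hands the job in, once; it reports no verdict.
The state is a dict: "time": time; "q": joint angles; "joint_velocities": joint speeds; "joint_torque": joint torques, N m; "position": TCP position; "tool_rot": TCP orientation; "ft_force": force on the tool from outside, world axes, zero at the start; "moment": the same for the moment, N m; "grip_width": finger opening in m.
Only numpy, scipy, OpenCV 4.12 (cv2) and the standard library are available. Lean on these libraries where they do the work, as an engineer would, in place of code of your own. Each camera call takes 0.05 s, during which the arm holds its last target.

## Working session

There is one attempt and no reset: what is moved stays moved. The work goes in short steps, Python scripts to look and compute and a tool call to move; the robot and the scene stay as the last step left them, time stands still between calls to the robot, and variables do not carry over. Pictures are saved under pics/ and viewed, and the job is handed in when it is done.

Besides the shell and the picture viewer there is one more tool, called after "Call:" in YAML: its name, and indented under it one key for each argument. jog_arm: Moves the arm, as the interface text tells. Its arguments: {"type":"object","properties":{"series":{"type":"array","items":{"type":"array","items":{"type":"number"}}},"grip_force":{"type":"number"}},"required":["series"]}

```bash
ls; mkdir -p pics; python3 - <<'E'
from rig import *
import cv2,numpy as np,pickle
o=get_obs();print({k:np.round(v,3) for k,v in o.items()})
for n in("side","top"):
    c=camera(n);pickle.dump(c,open(n+"0.pkl","wb"));cv2.imwrite(f"pics/{n}0.png",c["img"][:,:,::-1])
    print(n,c["camera_matrix"],c["D"],c["rvec"],c["tvec"])
E
```

```text
pics
{'time': np.float64(0.0), 'q': array([ 0.987,  0.528,  1.434,  0.   ,  1.181, -0.179]), 'joint_velocities': array([-0.001,  0.   , -0.001, -0.   ,  0.001,  0.001]), 'joint_torque': array([-2.0000e-03, -4.4005e+01, -1.7659e+01,  6.3000e-02,  5.8000e-02,
       -0.0000e+00]), 'position': array([0.246, 0.574, 0.222]), 'tool_rot': array([ 0.591,  0.388, -0.39 , -0.59 ]), 'ft_force': array([-0.506,  0.436, -0.46 ]), 'moment': array([0.084, 0.006, 0.062]), 'grip_width': np.float64(0.087)}
side [[566.71814709   0.         322.57601597]
 [  0.         566.71814709 236.62847402]
 [  0.           0.           1.        ]] [0.05270769 0.         0.         0.         0.        ] [ 2.27171702 -0.36588793  0.18241663] [-0.48911235  0.16542678  1.21960208]
top [[517.78220258   0.         318.24823223]
 [  0.         517.78220258 236.6649974 ]
 [  0.           0.           1.        ]] [-0.09719424  0.          0.          0.          0.        ] [ 2.09964052 -2.13932387  0.21015111] [-0.00940121  0.532122    1.05277785]
```

View pics/side0.png

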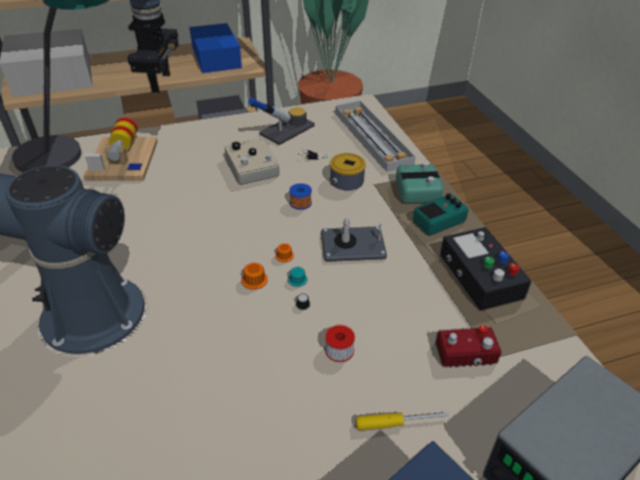

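View pics/top0.png

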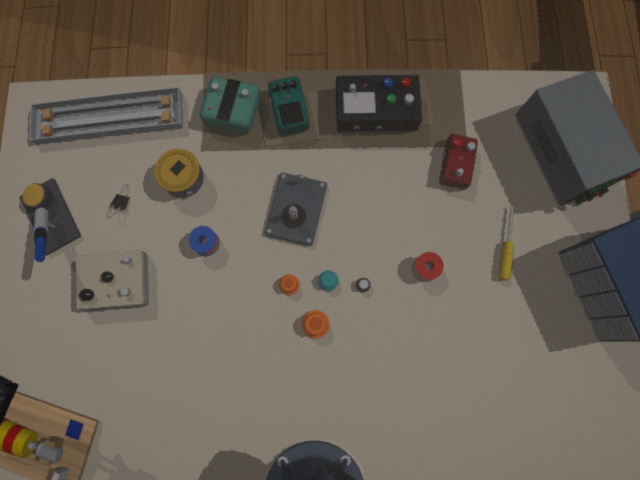

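The top view shows three caps: small orange at (289,284), large orange at (316,323) and turquoise at (329,281). In the side view they are at (285,252), (254,275) and (298,276). The small orange one fits, because it isn't turquoise and is the smaller of the two orange ones. The red spool is at top (428,266) and side (340,343), and the dispenser is at top (296,209). I'll confirm with crops and measure.

```bash
cat >h.py <<'E'
import cv2,numpy as np,pickle
def cloud(c):
    K,D=c["camera_matrix"],np.array(c["D"])
    v,u=np.mgrid[0:480,0:640]
    p=cv2.undistortPoints(np.stack([u,v],-1).reshape(-1,1,2).astype(np.float64),K,D).reshape(480,640,2)
    d=c["depth"].astype(float)
    X=np.dstack([p[...,0]*d,p[...,1]*d,d])
    R=cv2.Rodrigues(np.array(c["rvec"]))[0]
    W=(X-np.array(c["tvec"]).ravel())@R
    W[d==0]=np.nan
    return W
def ray(c,uv):
    K,D=c["camera_matrix"],np.array(c["D"])
    p=cv2.undistortPoints(np.array(uv,float).reshape(-1,1,2),K,D).reshape(-1,2)
    R=cv2.Rodrigues(np.array(c["rvec"]))[0]
    d=np.c_[p,np.ones(len(p))]@R
    return -R.T@np.array(c["tvec"]).ravel(),d
def atz(c,uv,z):
    o,d=ray(c,uv); return o+d*((z-o[2])/d[:,2])[:,None]
def proj(c,P):
    return cv2.projectPoints(np.array(P,float).reshape(-1,3),np.array(c["rvec"]),np.array(c["tvec"]),c["camera_matrix"],np.array(c["D"]))[0].reshape(-1,2)
def load(n): return pickle.load(open(n,"rb"))
E
python3 - <<'E'
from h import *
T=load("top0.pkl");S=load("side0.pkl")
for n,c,pts in(("top",T,dict(red=(428,266),capS=(289,284),capL=(316,323),tq=(329,281),blue=(204,241),knob=(364,285),disp=(293,211),tin=(178,170))),("side",S,dict(red=(340,334),capS=(285,247),capL=(254,268),tq=(298,271),blue=(300,190),knob=(303,298),disp=(346,222)))):
    W=cloud(c)
    for k,(u,v) in pts.items():
        w=W[v-25:v+26,u-25:u+26].reshape(-1,3); w=w[w[:,2]>0.012]
        print(n,k,np.round(W[v,u],3),"hi z",np.round(np.nanpercentile(w[:,2],[50,90,97]),3),"median",np.round(np.nanmedian(w,0),3))
def crop(c,x0,x1,y0,y1,s):return cv2.resize(c["img"][y0:y1,x0:x1,::-1],None,fx=s,fy=s,interpolation=cv2.INTER_CUBIC)
a=crop(T,260,360,180,350,3.5);cv2.imwrite("pics/ct.png",a)
b=crop(S,230,400,200,370,3.5);cv2.imwrite("pics/cs.png",b)
E
```

```text
top red [ 0.471 -0.262  0.   ] hi z [0.044 0.047 0.048] median [ 0.466 -0.254  0.044]
top capS [0.434 0.045 0.03 ] hi z [0.028 0.031 0.032] median [0.436 0.046 0.028]
top capL [ 0.35  -0.011  0.038] hi z [0.037 0.04  0.042] median [ 0.348 -0.009  0.037]
top tq [ 0.439 -0.041  0.031] hi z [0.028 0.031 0.032] median [ 0.443 -0.039  0.028]
top blue [0.537 0.237 0.002] hi z [0.044 0.047 0.048] median [0.532 0.231 0.044]
top knob [ 0.429 -0.116  0.026] hi z [0.023 0.026 0.027] median [ 0.432 -0.114  0.023]
top disp [0.583 0.033 0.077] hi z [0.017 0.023 0.052] median [0.593 0.032 0.017]
top tin [0.684 0.284 0.064] hi z [0.063 0.066 0.067] median [0.68  0.284 0.063]
side red [ 0.47  -0.244  0.039] hi z [0.044 0.047 0.048] median [ 0.464 -0.262  0.044]
side capS [0.438 0.046 0.031] hi z [0.029 0.033 0.039] median [0.435 0.034 0.029]
side capL [ 0.35  -0.01   0.041] hi z [0.036 0.04  0.042] median [ 0.348 -0.017  0.036]
side tq [ 0.444 -0.04   0.031] hi z [0.027 0.031 0.032] median [ 0.437 -0.034  0.027]
side blue [0.535 0.246 0.035] hi z [0.042 0.047 0.048] median [0.527 0.224 0.042]
side knob [ 0.432 -0.115  0.023] hi z [0.023 0.029 0.031] median [ 0.434 -0.101  0.023]
side disp [0.583 0.031 0.083] hi z [0.019 0.05  0.078] median [0.587 0.038 0.019]
```

View pics/ct.png

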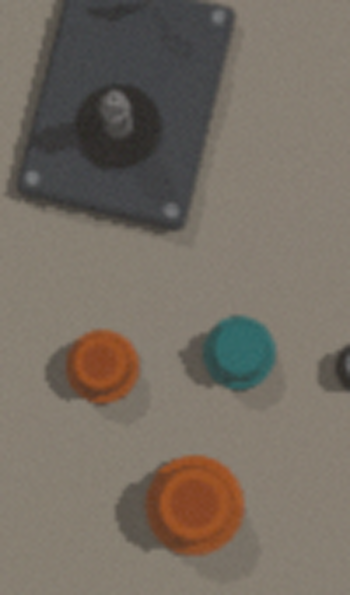

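View pics/cs.png

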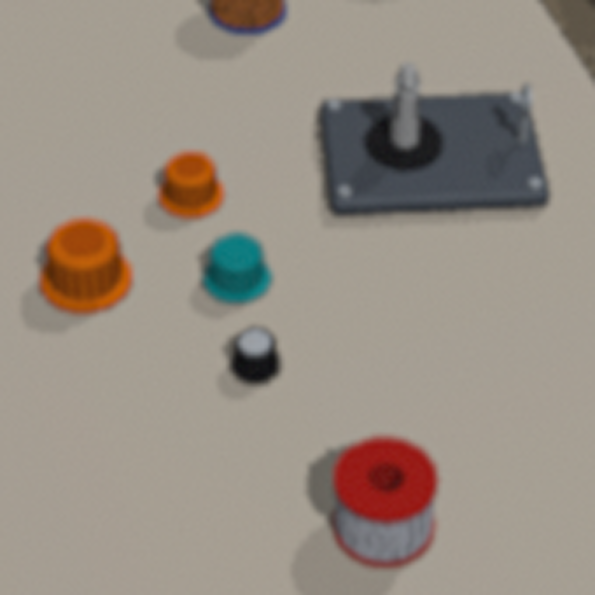

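The crops confirm it: the smaller orange flanged cap stands open side down at crop (190,185) and (104,367). Next I'll fit the known shapes in both views at sub-pixel precision.

```bash
cat >>h.py <<'E'
from scipy.optimize import minimize
SS=8
def circ(x,y,r,z,n=48):
    t=np.linspace(0,2*np.pi,n,endpoint=False)
    return np.c_[x+r*np.cos(t),y+r*np.sin(t),np.full(n,z)]
def fill(lab,c,P,val,x0,y0):
    uv=proj(c,P); h=cv2.convexHull(((uv-[x0,y0]+0.5)*SS*16).astype(np.int32))  # 4 bits shift
    cv2.fillConvexPoly(lab,h,val,shift=4)
def cover(c,parts,box,nl):
    """parts: list (points,label) painter's; returns coverage per label h,w,nl"""
    x0,y0,x1,y1=box
    lab=np.zeros(((y1-y0)*SS,(x1-x0)*SS),np.uint8)
    for P,l in parts: fill(lab,c,P,l,x0,y0)
    out=[cv2.GaussianBlur(cv2.resize((lab==l).astype(np.float32),(x1-x0,y1-y0),interpolation=cv2.INTER_AREA),(0,0),0.8) for l in range(nl)]
    return np.stack(out,-1)
def resid(c,parts,box,nl,feat,mask=None):
    A=cover(c,parts,box,nl).reshape(-1,nl); x0,y0,x1,y1=box
    b=feat(c["img"][y0:y1,x0:x1].astype(float)).reshape(A.shape[0],-1)
    s,_,_,_=np.linalg.lstsq(A,b,rcond=None)
    return np.mean((A@s-b)**2)
def fit(f,p0,step):
    n=len(p0);sim=np.vstack([p0]+[np.array(p0)+np.eye(n)[i]*step[i] for i in range(n)])
    r=minimize(f,p0,method="Nelder-Mead",options=dict(initial_simplex=sim,xatol=5e-5,fatol=1e-4,maxiter=500))
    return r
sat=lambda I:np.stack([I[...,0]-I[...,1],I[...,0]-I[...,2]],-1)
lum=lambda I:I
def spool(x,y,z0,t,rb):
    return [(np.r_[circ(x,y,.03,z0),circ(x,y,.03,z0+t)],1),(np.r_[circ(x,y,rb,z0+t),circ(x,y,rb,z0+.044-t)],2),
     (np.r_[circ(x,y,.03,z0+.044-t),circ(x,y,.03,z0+.044)],1),(circ(x,y,.0105,z0+.044),3)]
def cap(x,y,z0): return [(np.r_[circ(x,y,.023,z0),circ(x,y,.023,z0+.003)],1),(np.r_[circ(x,y,.0175,z0+.003),circ(x,y,.0175,z0+.028)],1)]
def boxaround(c,x,y,z,r):
    u,v=proj(c,[x,y,z])[0];return int(u-r),int(v-r),int(u+r),int(v+r)
def base(x,y,a):
    R=np.array([[np.cos(a),-np.sin(a)],[np.sin(a),np.cos(a)]])
    q=np.array([[-.055,-.055],[.095,-.055],[.095,.055],[-.055,.055]])@R.T+[x,y]
    return [(np.r_[np.c_[q,np.zeros(4)],np.c_[q,np.full(4,.016)]],1)]
def disp(x,y,a):
    return base(x,y,a)+[(np.r_[circ(x,y,.027,.016),circ(x,y,.027,.022)],2),(np.r_[circ(x,y,.009,.022),circ(x,y,.009,.068)],3),(np.r_[circ(x,y,.0085,.068),circ(x,y,.0088,.074),circ(x,y,.0045,.087)],3)]
E
python3 - <<'E'
from h import *
T=load("top0.pkl");S=load("side0.pkl")
for n,c in(("top",T),("side",S)):
    b=boxaround(c,.467,-.254,.022,28)
    r=fit(lambda p:resid(c,spool(p[0],p[1],0,abs(p[2]),p[3]),b,4,sat),[.467,-.254,.003,.026],[.004,.004,.001,.002]);print(n,"red",r.x.round(4),r.fun)
    b=boxaround(c,.436,.046,.014,20)
    r=fit(lambda p:resid(c,cap(p[0],p[1],0),b,2,sat),[.436,.046],[.004,.004]);print(n,"cap",r.x.round(4),r.fun)
    b=boxaround(c,.61,.025,.02,45)
    for y0 in(0.2,-.2,.0):
      r=fit(lambda p:resid(c,disp(*p),b,4,lum),[.59,.032,-.25+y0],[.006,.006,.1]);print(n,"disp",r.x.round(4),r.fun)
E
```

```text
top red [ 0.4672 -0.2553  0.0019  0.0292] 8.927770145233128
top cap [0.4371 0.0463] 37.16887378325864
top disp [ 0.5854  0.0364 -0.2471] 47.24933861229121
top disp [ 0.5855  0.0364 -0.2493] 47.249354773584365
top disp [ 0.5855  0.0366 -0.2495] 47.23930195471457
side red [ 0.4664 -0.2522  0.0015  0.0287] 32.6217963975112
side cap [0.4358 0.0502] 476.9560944936296
side disp [ 0.5844  0.0374 -0.2423] 232.46440957219173
side disp [ 0.5845  0.0375 -0.2456] 232.3196189807012
side disp [ 0.5845  0.0375 -0.246 ] 232.35241289970995
```

```bash
cat >>h.py <<'E'
satp=lambda I:np.clip(I[...,0]-I[...,2],0,None)[...,None]
def overlay(c,parts,box,s,fn):
    x0,y0,x1,y1=box;a=cv2.resize(c["img"][y0:y1,x0:x1,::-1],None,fx=s,fy=s,interpolation=cv2.INTER_CUBIC)
    for P,l in parts:
        h=cv2.convexHull(((proj(c,P)-[x0,y0]+.5)*s).astype(np.int32));cv2.polylines(a,[h],True,(0,255,0) if l!=3 else (255,255,0),1)
    if fn: cv2.imwrite(fn,a)
    return a
E
python3 - <<'E'
from h import *
from scipy.spatial.transform import Rotation as R
from rig import *
print(R.from_quat(get_obs()["tool_rot"]).as_matrix().round(3))
T=load("top0.pkl");S=load("side0.pkl")
rows=[]
for n,c in(("top",T),("side",S)):
    b=boxaround(c,.436,.046,.014,14 if n=="top" else 12)
    r=fit(lambda p:resid(c,cap(p[0],p[1],0),b,2,satp),[.436,.046],[.004,.004]);print(n,"cap",r.x.round(4),r.fun)
    o=[overlay(c,cap(*r.x,0),boxaround(c,.436,.046,.014,20),6.5,None)]
    b=boxaround(c,.585,.037,.045,26)
    r=fit(lambda p:resid(c,disp(p[0],p[1],-.246),b,4,lum),[.585,.037],[.004,.004]);print(n,"disp",r.x.round(4),r.fun)
    o+=[overlay(c,disp(*r.x,-.246),boxaround(c,.585,.037,.04,40),3.25,None)]
    o+=[overlay(c,spool(*((.4672,-.2553) if n=="top" else (.4664,-.2522)),0,.002,.029),boxaround(c,.466,-.254,.022,25),5.2,None)]
    rows.append(np.hstack(o))
cv2.imwrite("pics/ov.png",np.vstack(rows))
E
```

```text
[[ 0.395 -0.001 -0.919]
 [ 0.919 -0.002  0.395]
 [-0.002 -1.     0.   ]]
top cap [0.4372 0.0463] 105.43355853325089
top disp [0.5873 0.0362] 52.0072598371177
side cap [0.4359 0.0504] 360.4113881863859
side disp [0.5841 0.0355] 75.1533948389996
```

View pics/ov.png

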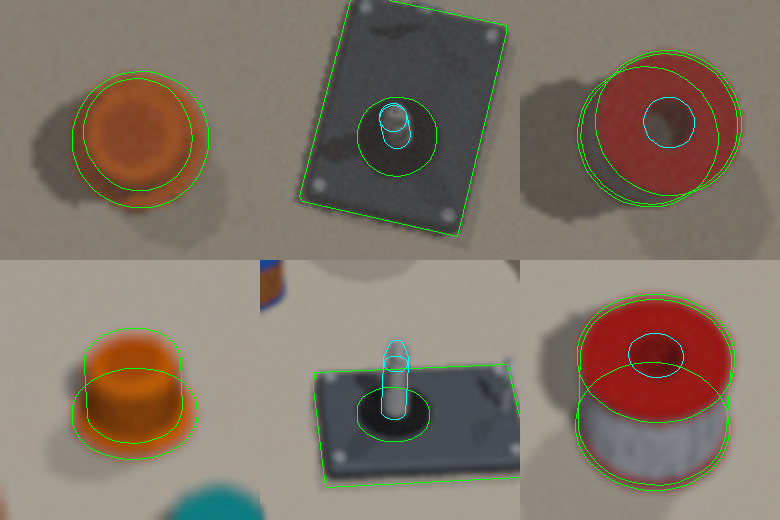

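```bash
python3 - <<'E'
from h import *
T=load("top0.pkl");S=load("side0.pkl")
for n,c in(("top",T),("side",S)):
    W=cloud(c).reshape(-1,3)
    for k,(x,y,r,z0,z1) in dict(cap=(.437,.047,.024,.020,.04),red=(.467,-.254,.036,.036,.06),spin=(.585,.036,.015,.04,.1),disc_hi=(.585,.036,.012,.07,.1)).items():
        m=(np.hypot(W[:,0]-x,W[:,1]-y)<r)&(W[:,2]>z0)&(W[:,2]<z1);w=W[m]
        (cx,cy),rr=cv2.minEnclosingCircle(w[:,:2].astype(np.float32)*1000)
        print(n,k,m.sum(),w.mean(0).round(4),"enc",round(cx,1),round(cy,1),round(rr,1),"z",np.percentile(w[:,2],[2,50,98]).round(3))
    print(n,"tip px of model", proj(c,[[.585,.036,.087],[.585,.036,.022]]).round(1))
a=[cv2.resize(T["img"][185:235,270:320,::-1],None,fx=8,fy=8,interpolation=cv2.INTER_CUBIC),cv2.resize(S["img"][210:260,320:370,::-1],None,fx=8,fy=8,interpolation=cv2.INTER_CUBIC)]
cv2.imwrite("pics/sp.png",np.hstack(a))
E
```

```text
top cap 217 [0.436  0.0464 0.028 ] enc 436.6 46.6 18.0 z [0.022 0.028 0.032]
top red 568 [ 0.4667 -0.2547  0.0444] enc 466.9 -255.1 30.8 z [0.04  0.044 0.049]
top spin 81 [0.5836 0.0334 0.0707] enc 586.6 34.1 9.1 z [0.042 0.073 0.091]
top disc_hi 45 [0.5849 0.0337 0.0812] enc 586.2 34.8 8.8 z [0.07  0.082 0.091]
top tip px of model [[291.3 209. ]
 [292.8 216.2]]
side cap 153 [0.4339 0.0448 0.0281] enc 434.3 47.5 19.2 z [0.021 0.029 0.033]
side red 583 [ 0.4652 -0.2551  0.0449] enc 465.3 -252.1 31.8 z [0.037 0.045 0.049]
side spin 134 [0.5838 0.0319 0.0646] enc 584.2 32.7 10.5 z [0.041 0.066 0.088]
side disc_hi 50 [0.5845 0.0336 0.0799] enc 585.7 33.7 8.3 z [0.07  0.08  0.089]
side tip px of model [[345.9 219.2]
 [344.8 239.9]]
```

View pics/sp.png

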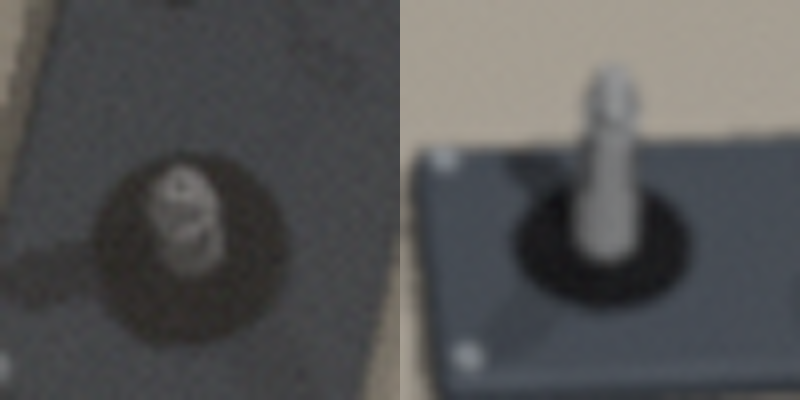

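```bash
cat >>h.py <<'E'
from scipy.spatial.transform import Rotation as Rn
def rows(o,pts,yaw=0.0):
    """world TCP targets, tool y down, tool x yaw -> shift mm & rotvec from measured/commanded pose"""
    R0=Rn.from_quat(o["tool_rot"]).as_matrix()
    g=np.array([[np.cos(yaw),0,-np.sin(yaw)],[np.sin(yaw),0,np.cos(yaw)],[0,-1,0]])
    rv=Rn.from_matrix(R0.T@g).as_rotvec()
    for p in pts: print(np.round(R0.T@(np.array(p)-o["position"])*1000,1),rv.round(4))
E
python3 - <<'E'
from h import *
from rig import *
rows(get_obs(),[(.45,.2,.2),(.4668,-.254,.13),(.4668,-.254,.005)])
E
```

```text
[-262.9   22.1 -334.6] [ 9.0000e-04  1.1649e+00 -1.9000e-03]
[-673.2   92.8 -529.3] [ 9.0000e-04  1.1649e+00 -1.9000e-03]
[-673.   217.8 -529.4] [ 9.0000e-04  1.1649e+00 -1.9000e-03]
```

Call:
jog_arm:
  series:
    - [-263,22,-335,0,1.165,0,-1]
    - [-263,22,-335,0,1.165,0,-1]
    - [-263,22,-335,0,1.165,0,-1]
    - [-263,22,-335,0,1.165,0,-1]
    - [-263,22,-335,0,1.165,0,-1]
    - [-263,22,-335,0,1.165,0,-1]
    - [-263,22,-335,0,1.165,0,-1]
    - [-673,93,-529,0,1.165,0,-1]
    - [-673,93,-529,0,1.165,0,-1]
    - [-673,93,-529,0,1.165,0,-1]
    - [-673,93,-529,0,1.165,0,-1]
    - [-673,93,-529,0,1.165,0,-1]
    - [-673,93,-529,0,1.165,0,-1]
    - [-673,93,-529,0,1.165,0,-1]
    - [-673,93,-529,0,1.165,0,-1]
    - [-673,93,-529,0,1.165,0,-1]
    - [-673,93,-529,0,1.165,0,-1]
  grip_force: 20

```text
time: 2.22
position: [0.4664, -0.2508, 0.1294]
tool_rot: [-0.706, 0.0, 0.001, 0.708]
ft_force: [-1.7, 0.1, 0.7]
grip_width: 0.0872
```

```bash
python3 - <<'E'
from h import *
from rig import *
o=get_obs();print(o["time"],o["position"].round(4),o["ft_force"].round(2),o["q"].round(2))
rows(o,[(.4668,-.254,.05),(.4668,-.254,.005)])
for n in("side","top"):
    c=camera(n);cv2.imwrite(f"pics/{n}1.png",cv2.resize(c["img"][230:380,270:470,::-1] if n=="side" else c["img"][180:330,350:550,::-1],None,fx=3,fy=3))
E
```

```text
2.225 [ 0.4664 -0.2508  0.1294] [-1.67  0.13  0.67] [-0.7   0.54  1.76  0.    0.85 -0.71]
[ 0.5 79.4 -3.4] [-0.0019  0.0012 -0.0015]
[  0.6 124.4  -3.5] [-0.0019  0.0012 -0.0015]
```

View pics/side1.png

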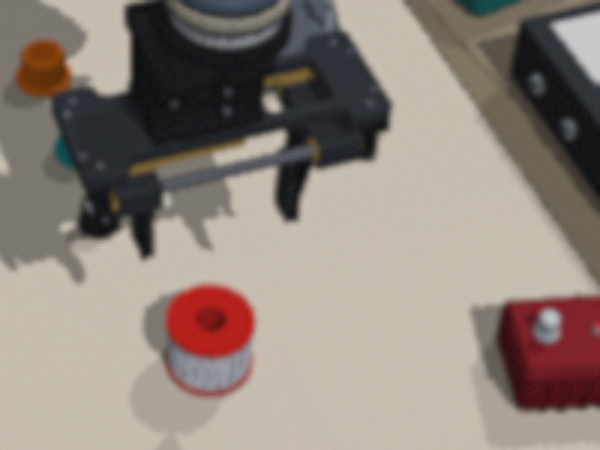

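View pics/top1.png

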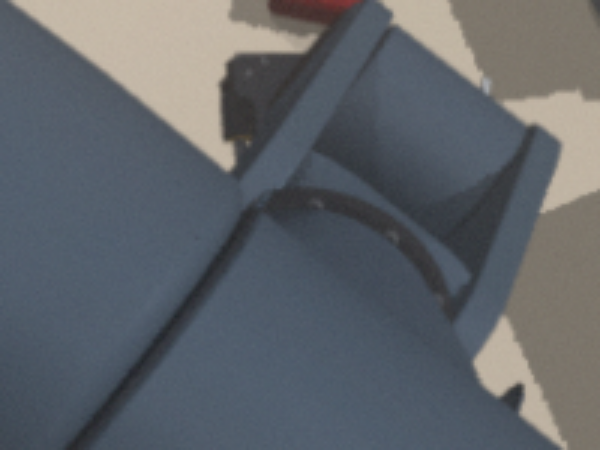

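Both fingers (side crop (145,255) and (290,218)) hang over the spool at crop (210,340). The arm blocks the top view there. I'll check the hand against the projection.

```bash
python3 - <<'E'
from h import *
from rig import *
o=get_obs();print(o["position"])
c=camera("side");p=o["position"]
P=[p,p+[.04,0,0],p-[.04,0,0]]
uv=proj(c,P);print(uv.round(1))
a=c["img"][260:340,290:400,::-1].copy();a=cv2.resize(a,None,fx=7,fy=7,interpolation=cv2.INTER_CUBIC)
for q in uv: cv2.drawMarker(a,tuple(((q-[290,260]+.5)*7).astype(int).tolist()),(0,255,0),0,12)
cv2.imwrite("pics/f1.png",a)
E
```

```text
[ 0.46680223 -0.2507026   0.12972929]
[[341.1 306.3]
 [360.8 301.5]
 [321.  311.3]]
```

View pics/f1.png

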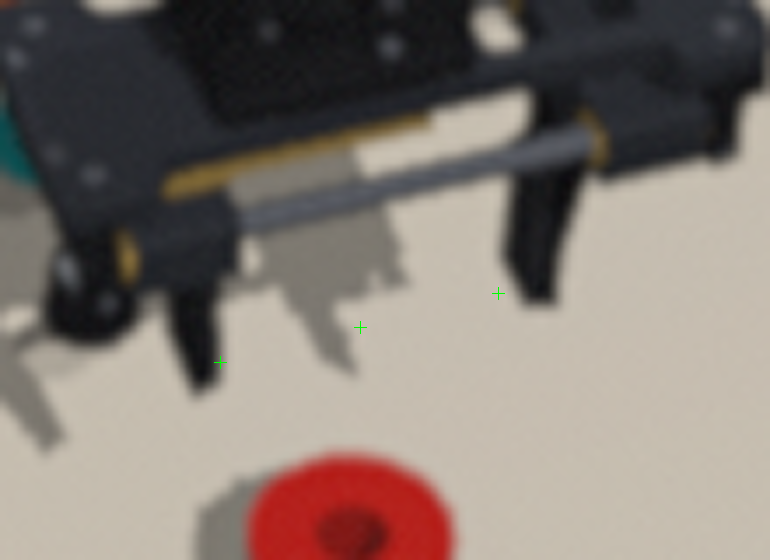

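Call:
jog_arm:
  series:
    - [0,0,-3,0,0,0,-1]
    - [0,60,-3,0,0,0,-1]
    - [0,95,-3,0,0,0,-1]
    - [0,123,-3,0,0,0,-1]
    - [0,123,-3,0,0,0,-1]
    - [0,123,-3,0,0,0,-1]

```text
time: 3.12
position: [0.4677, -0.2562, 0.0074]
tool_rot: [0.707, 0.001, 0.0, -0.707]
ft_force: [0.1, 0.1, -0.1]
grip_width: 0.0866
```

```bash
python3 - <<'E'
from h import *
from rig import *
o=get_obs();print(o["position"],o["ft_force"])
c=camera("side");a=c["img"][260:380,270:420,::-1].copy();a=cv2.resize(a,None,fx=5,fy=5,interpolation=cv2.INTER_CUBIC)
cv2.imwrite("pics/f2.png",a)
E
```

```text
[ 0.46766168 -0.25618643  0.00737411] [ 0.10320516  0.13764328 -0.13705703]
```

View pics/f2.png

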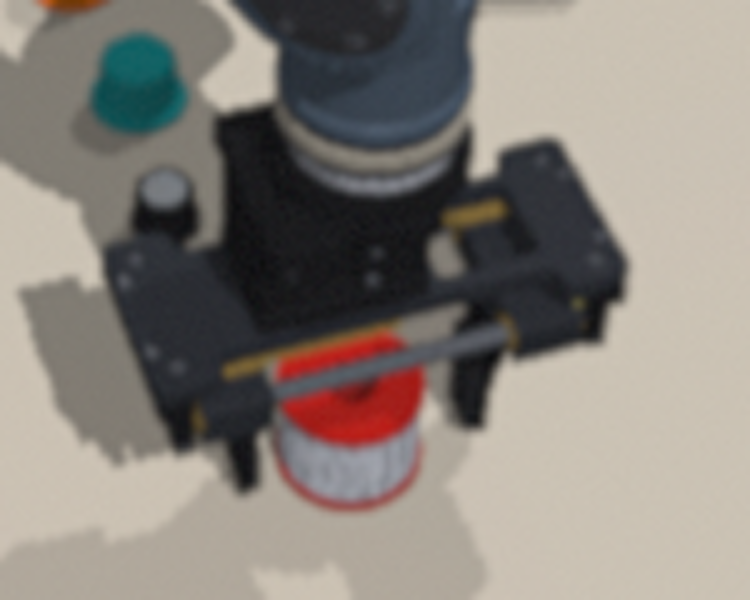

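The fingers straddle the spool. I'll nudge y by about 1.5 mm and close.

Call:
jog_arm:
  series:
    - [0,0,2,0,0,0,-1]
    - [0,0,2,0,0,0,0.5]
    - [0,0,2,0,0,0,1]
    - [0,0,2,0,0,0,1]
    - [0,0,2,0,0,0,1]
    - [0,0,2,0,0,0,1]
    - [0,0,2,0,0,0,1]
    - [0,0,2,0,0,0,1]
  grip_force: 30

```text
time: 4.18
position: [0.4666, -0.2538, 0.0066]
tool_rot: [-0.707, 0.0, 0.0, 0.707]
ft_force: [-2.8, -0.2, 3.9]
grip_width: 0.0593
```

Call:
jog_arm:
  series:
    - [0,-50,0,0,0,0,1]
    - [0,-100,0,0,0,0,1]
    - [0,-150,0,0,0,0,1]
    - [0,-150,0,0,0,0,1]
    - [0,-150,0,0,0,0,1]

```text
time: 4.8
position: [0.4664, -0.2532, 0.1555]
tool_rot: [-0.707, 0.0, 0.0, 0.708]
ft_force: [-0.6, 0.6, -3.3]
grip_width: 0.0594
```

```bash
python3 - <<'E'
from h import *
from rig import *
o=get_obs();print(o["position"],o["ft_force"])
c=camera("side");pickle.dump(c,open("s3.pkl","wb"));a=c["img"][200:380,270:420,::-1].copy();a=cv2.resize(a,None,fx=3.3,fy=3.3,interpolation=cv2.INTER_CUBIC)
cv2.imwrite("pics/f3.png",a)
rows(o,[(.586,.0355,.157),(.53,-.1,.16)])
E
```

```text
[ 0.46642358 -0.25316988  0.15547597] [-0.63456732  0.57087382 -3.2839128 ]
[119.6  -1.3 288.7] [-0.0014  0.     -0.0013]
[ 63.6  -4.4 153.2] [-0.0014  0.     -0.0013]
```

View pics/f3.png

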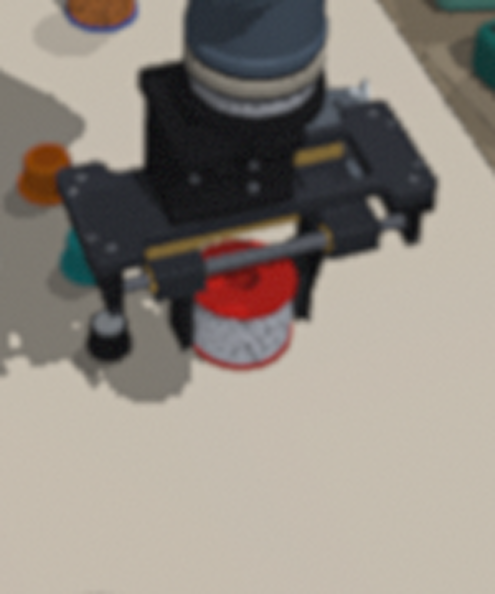

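Call:
jog_arm:
  series:
    - [24,0,58,0,0,0,1]
    - [48,0,115,0,0,0,1]
    - [72,0,173,0,0,0,1]
    - [96,0,231,0,0,0,1]
    - [115,0,278,0,0,0,1]
    - [120,0,289,0,0,0,1]
    - [120,30,289,0,0,0,1]
    - [120,45,289,0,0,0,1]
    - [120,45,289,0,0,0,1]
    - [120,45,289,0,0,0,1]
    - [120,45,289,0,0,0,1]

```text
time: 6.22
position: [0.5878, 0.0346, 0.1125]
tool_rot: [0.707, 0.0, 0.001, -0.707]
ft_force: [-0.1, 0.5, -2.5]
grip_width: 0.06
```

```bash
python3 - <<'E'
from h import *
from rig import *
o=get_obs();print(o["position"],o["ft_force"])
for n in ("side","top"):
    c=camera(n);pickle.dump(c,open(n+"4.pkl","wb"))
    a=c["img"][140:280,270:430,::-1] if n=="side" else c["img"][140:280,220:380,::-1]
    cv2.imwrite(f"pics/{n}4.png",cv2.resize(a,None,fx=4.2,fy=4.2,interpolation=cv2.INTER_CUBIC))
E
```

```text
[0.58776892 0.03456706 0.11246759] [-0.10264859  0.53990573 -2.4524701 ]
```

View pics/side4.png

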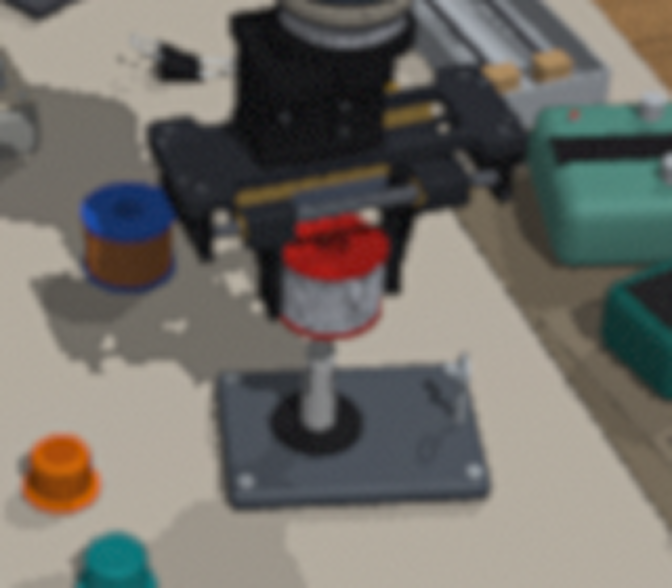

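View pics/top4.png

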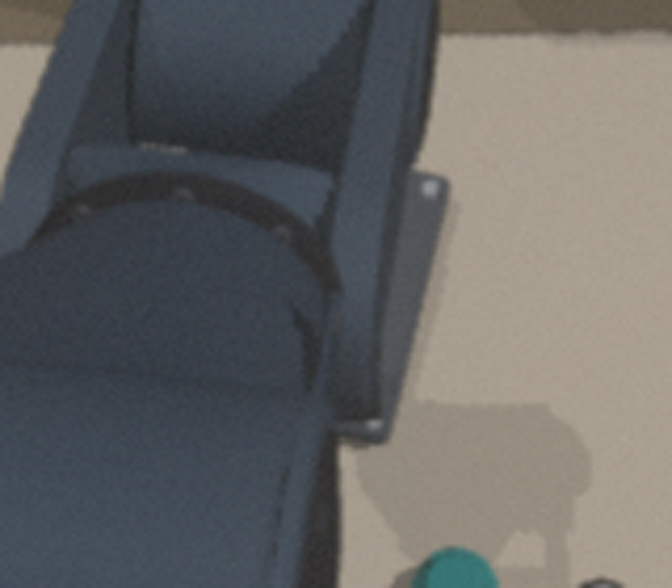

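```bash
python3 - <<'E'
from h import *
c=load("side4.pkl");z0=.1125-.0066
b=boxaround(c,.587,.035,z0+.022,24)
x0,y0,x1,y1=b
I=c["img"][y0:y1,x0:x1].astype(float)
dark=(I.max(-1)<75); dark=cv2.dilate(dark.astype(np.uint8),np.ones((3,3)))>0
def f(p,feat=sat):
    A=cover(c,spool(p[0],p[1],z0,.002,.029),b,4)[~dark];B=feat(I)[~dark]
    s=np.linalg.lstsq(A,B,rcond=None)[0];return np.mean((A@s-B)**2)
for st in((.585,.035),(.589,.033),(.587,.039)):
    r=fit(f,list(st),[.003,.003]);print(r.x.round(4),r.fun)
S=load("side0.pkl")
bb=boxaround(S,.585,.036,.045,26)
# spindle fit in this image & orig, excluding above spool
for cc,yt in((S,0),(c,None)):
    b2=boxaround(cc,.585,.036,.03,22)
    if yt is None: b2=(b2[0],222,b2[2],b2[3])
    def g(p): return resid(cc,disp(p[0],p[1],-.246),b2,4,lum)
    q=fit(g,[.585,.036],[.003,.003]);print("spindle",q.x.round(4),q.fun)
a=overlay(c,spool(*r.x,z0,.002,.029)+disp(*q.x,-.246),(320,180,400,270),7,"pics/o4.png")
E
```

```text
[0.5885 0.0364] 189.2295826209117
[0.5884 0.0364] 189.34358130282973
[0.5885 0.0363] 189.4423695145495
spindle [0.5847 0.0355] 87.44279064468
spindle [0.5857 0.0366] 218.94833258683056
```

View pics/o4.png

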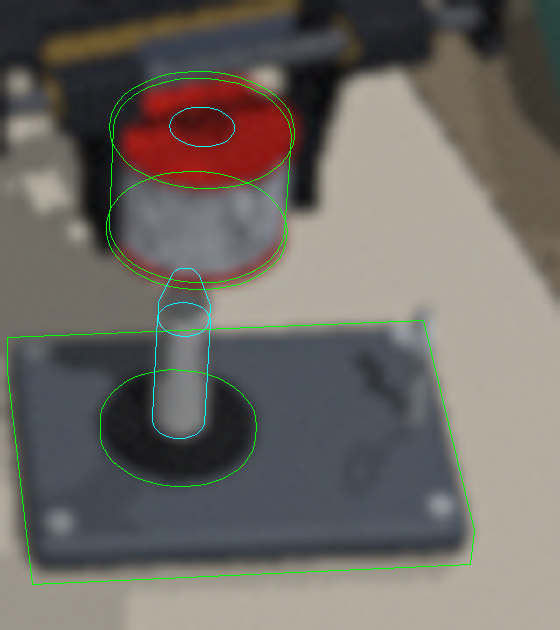

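```bash
cat >>h.py <<'E'
def fitspool(c,z0,x,y,rowmin,free=False):
    b=boxaround(c,x,y,z0+.022,22);b=(b[0],rowmin,b[2],b[3]);x0,y0,x1,y1=b
    I=c["img"][y0:y1,x0:x1].astype(float);F=np.clip(I[...,0]-I[...,1]-12,0,None)[...,None]
    def f(p):
        z=p[2] if free else z0
        A=cover(c,spool(p[0],p[1],z,.0025,.029),b,4).reshape(-1,4);B=F.reshape(-1,1)
        s=np.linalg.lstsq(A,B,rcond=None)[0];return np.mean((A@s-B)**2)
    p0=[x,y]+([z0] if free else []);r=fit(f,p0,[.003]*len(p0));return r
E
python3 - <<'E'
from h import *
c=load("side4.pkl");z0=.1125-.0066
print(proj(c,np.array([[.587,.036,.1]])+np.r_[np.zeros((1,3)),np.eye(3)*.01]).round(2))
for rm in(193,196,199,202):
    r=fitspool(c,z0,.587,.036,rm);q=fitspool(c,z0,.587,.036,rm,True);print(rm,r.x.round(4),r.fun,q.x.round(4),q.fun)
a=overlay(c,spool(*r.x,z0,.0025,.029),(320,180,400,270),7,"pics/o4b.png")
S=load("side0.pkl")
for rm in(330,335,340): 
    r=fitspool(S,0,.466,-.253,rm);print("orig",r.x.round(4),r.fun)
E
```

```text
[[346.92 214.79]
 [350.92 213.96]
 [345.43 212.22]
 [347.1  211.45]]
193 [0.5903 0.037 ] 165.57570426160288 [0.6196 0.106  0.0457] 117.40498837867703
196 [0.5904 0.0375] 101.855143562266 [0.5897 0.0364 0.107 ] 102.29028429466453
199 [0.5901 0.0379] 31.56789309268731 [0.5893 0.0361 0.1077] 31.982058662621288
202 [0.5891 0.0383] 21.868882721870122 [0.5888 0.0375 0.1066] 22.019718591352643
orig [ 0.4668 -0.2511] 46.485602244418125
orig [ 0.4669 -0.251 ] 33.1029090691752
orig [ 0.4668 -0.251 ] 22.489117495559295
```

View pics/o4b.png

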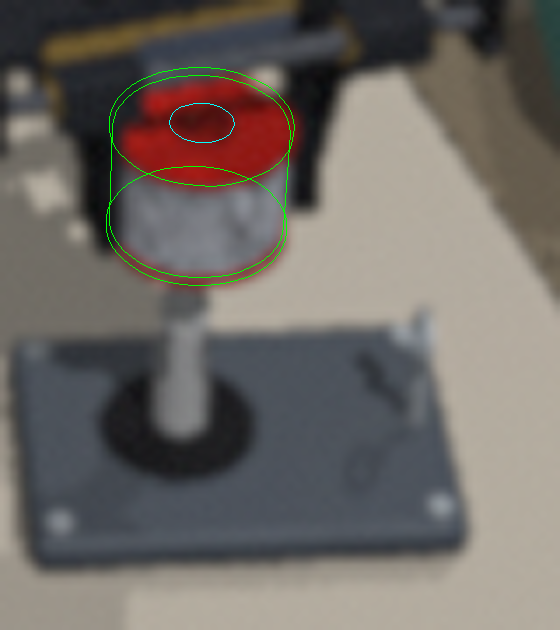

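```bash
python3 - <<'E'
from h import *
c=load("side4.pkl");L=c["img"].astype(int)
for v in (206,208,210,212,214): print(v,[int(x) for x in L[v,330:368].mean(-1)])
print("red R-G")
for v in (212,214,216,218,219,220,221): print(v,[int(x) for x in (L[v,330:368,0]-L[v,330:368,1])])
print("spindle")
for v in (224,227,230,233,236,238): print(v,[int(x) for x in L[v,336:358].mean(-1)])
S=load("side0.pkl")["img"].astype(int)
for v in (220,222,224,227,230,233,236,238): print(v,[int(x) for x in S[v,336:358].mean(-1)])
E
```

```text
206 [102, 65, 29, 17, 20, 25, 39, 67, 90, 98, 93, 90, 89, 90, 84, 83, 79, 75, 73, 77, 76, 79, 87, 95, 96, 92, 89, 102, 120, 126, 107, 70, 32, 22, 42, 99, 150, 170]
208 [113, 69, 28, 16, 18, 24, 37, 68, 95, 104, 111, 108, 107, 114, 114, 110, 105, 103, 108, 111, 112, 111, 113, 124, 137, 135, 121, 125, 133, 129, 109, 70, 34, 26, 44, 99, 151, 167]
210 [99, 71, 37, 18, 16, 21, 37, 67, 93, 106, 117, 125, 122, 119, 120, 117, 121, 122, 124, 126, 127, 120, 112, 118, 132, 130, 121, 125, 132, 130, 120, 113, 112, 112, 120, 144, 163, 170]
212 [143, 138, 98, 48, 17, 21, 39, 70, 95, 106, 110, 114, 118, 118, 117, 117, 122, 125, 127, 128, 126, 121, 113, 105, 104, 115, 126, 130, 133, 127, 127, 153, 168, 169, 169, 169, 169, 169]
214 [126, 127, 105, 68, 32, 22, 42, 74, 101, 112, 109, 106, 115, 121, 122, 125, 127, 128, 129, 133, 132, 128, 120, 112, 106, 110, 116, 116, 118, 109, 118, 153, 169, 169, 170, 169, 168, 168]
red R-G
212 [6, 6, 5, 1, 1, -1, -1, -1, 0, -2, -2, -1, -2, -1, -2, -2, -2, -1, -2, -2, -2, -2, -2, -1, -1, -2, -2, -2, -2, 9, 23, 15, 8, 8, 8, 8, 8, 8]
214 [5, 6, 4, 2, 0, 0, 10, 10, 4, -1, 
[... 1560 characters left out ...]
 141, 121, 113, 121, 137, 140, 129, 132, 148, 155, 156, 155, 156, 156, 157, 156]
224 [157, 156, 157, 157, 157, 155, 142, 120, 100, 107, 128, 134, 129, 138, 151, 156, 157, 157, 156, 156, 157, 157]
227 [135, 132, 132, 132, 132, 126, 105, 89, 98, 116, 124, 126, 119, 108, 109, 116, 117, 115, 112, 111, 111, 113]
230 [47, 49, 51, 55, 66, 73, 71, 75, 97, 114, 119, 116, 101, 82, 75, 75, 76, 75, 76, 76, 76, 75]
233 [52, 47, 44, 38, 36, 47, 63, 79, 101, 115, 120, 115, 102, 79, 62, 63, 69, 75, 77, 76, 78, 76]
236 [40, 32, 26, 23, 22, 49, 78, 100, 110, 115, 121, 120, 111, 82, 48, 29, 29, 35, 49, 65, 75, 77]
238 [30, 29, 28, 25, 27, 49, 81, 99, 111, 117, 118, 121, 111, 79, 45, 28, 27, 28, 31, 43, 62, 73]
```

```bash
python3 - <<'E'
from h import *
c=load("side4.pkl")
def chord(P,v):
    h=cv2.convexHull(proj(c,P).astype(np.float32)).reshape(-1,2);xs=[]
    for a,b in zip(h,np.roll(h,-1,0)):
        if (a[1]-v)*(b[1]-v)<0: xs.append(a[0]+(v-a[1])/(b[1]-a[1])*(b[0]-a[0]))
    return np.sort(xs)
x,y,z=.587,.036,.1059
P=np.r_[circ(x,y,.03,z,400),circ(x,y,.03,z+.0025,400)]
for v in(216,218,219,220,221): k=chord(P,v);print(v,k.round(2),k.mean().round(2))
print("bottom row",proj(c,P)[:,1].max())
P=np.r_[circ(x,y,.009,.022,400),circ(x,y,.009,.068,400)]
for v in(230,236,238): k=chord(P,v);print(v,k.round(2),k.mean().round(2))
print("bottom row",proj(c,P)[:,1].max(), proj(c,circ(x,y,.027,.022,200)).min(0),proj(c,circ(x,y,.027,.022,200)).max(0))
L=c["img"].astype(int)
for u in (344,345,346,347): print(u,[int(t) for t in L[232:258,u].mean(-1)])
for u in (346,348,350): print(u,[int(t) for t in L[212:226,u,0]-L[212:226,u,1]])
print([int(t) for t in L[241,330:362].mean(-1)])
E
```

```text
216 [335.32 359.2 ] 347.26
218 [337.31 357.51] 347.41
219 [338.88 356.1 ] 347.49
220 [341.13 353.99] 347.56
221 [345.77 349.5 ] 347.64
bottom row 221.08605037052058
230 [342.34 349.88] 346.11
236 [342.05 349.53] 345.79
238 [341.96 349.41] 345.69
bottom row 242.17228819495946 [334.4709943 232.3885491] [356.72477976 247.21037709]
344 [107, 110, 116, 118, 119, 119, 120, 122, 118, 102, 68, 36, 30, 30, 25, 32, 47, 69, 81, 84, 84, 83, 84, 85, 88, 86]
345 [125, 125, 125, 126, 126, 126, 126, 127, 127, 114, 78, 43, 29, 32, 30, 33, 49, 69, 80, 83, 85, 82, 84, 85, 88, 86]
346 [128, 130, 130, 130, 130, 130, 130, 130, 130, 116, 80, 43, 31, 30, 28, 31, 50, 70, 82, 85, 84, 84, 84, 86, 90, 85]
347 [125, 127, 129, 131, 130, 130, 131, 131, 126, 103, 67, 39, 29, 30, 30, 33, 55, 75, 83, 84, 84, 83, 84, 85, 88, 84]
346 [-2, -2, -2, -3, -2, -4, 9, 44, 57, 21, 1, 0, -2, -2]
348 [-2, -2, -3, -2, -2, -4, 9, 44, 59, 27, 4, -1, -1, -1]
350 [-2, -2, -2, -2, -4, -4, 9, 44, 44, 16, 6, 4, 5, 6]
[83, 84, 82, 72, 51, 32, 31, 30, 28, 31, 26, 35, 55, 81, 102, 114, 116, 103, 85, 57, 36, 32, 30, 31, 29, 41, 61, 79, 83, 84, 83, 83]
```

The camera puts the spool +1.9 mm in x and −0.8 mm in y from the spindle. I'll correct that, then descend while watching the force.

Call:
jog_arm:
  series:
    - [-2,0,1,0,0,0,1]
    - [-2,0,1,0,0,0,1]
    - [-2,8,1,0,0,0,1]
    - [-2,16,1,0,0,0,1]
    - [-2,20,1,0,0,0,1]
    - [-2,24,1,0,0,0,1]
    - [-2,28,1,0,0,0,1]
    - [-2,28,1,0,0,0,1]

```text
time: 7.32
position: [0.5848, 0.0361, 0.0832]
tool_rot: [-0.707, 0.0, 0.0, 0.707]
ft_force: [-0.8, 0.2, -3.0]
grip_width: 0.0596
```

Call:
jog_arm:
  series:
    - [0,4,0,0,0,0,1]
    - [0,8,0,0,0,0,1]
    - [0,12,0,0,0,0,1]
    - [0,12,0,0,0,0,1]

```text
time: 7.82
position: [0.5847, 0.0361, 0.0711]
tool_rot: [-0.707, 0.0, 0.0, 0.707]
ft_force: [-0.3, 0.6, -3.8]
grip_width: 0.0599
```

```bash
python3 - <<'E'
from h import *
from rig import *
o=get_obs();print(o["position"],o["ft_force"],o["moment"])
c=camera("side");pickle.dump(c,open("side5.pkl","wb"))
cv2.imwrite("pics/side5.png",cv2.resize(c["img"][170:270,300:400,::-1],None,fx=6,fy=6,interpolation=cv2.INTER_CUBIC))
E
```

```text
[0.58469481 0.03611017 0.07108659] [-0.3107669   0.63930271 -3.76274827] [-0.05337791  0.03811627  0.01165571]
```

View pics/side5.png

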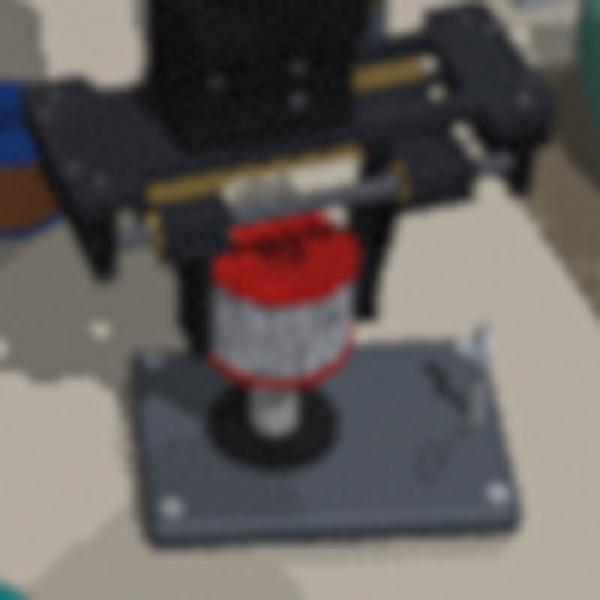

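It's threaded: the spool's bottom is at about 64 mm, below the shoulder, with no side force. I'll continue down.

Call:
jog_arm:
  series:
    - [0,8,0,0,0,0,1]
    - [0,16,0,0,0,0,1]
    - [0,24,0,0,0,0,1]
    - [0,32,0,0,0,0,1]
    - [0,37,0,0,0,0,1]
    - [0,40,0,0,0,0,1]
    - [0,40,0,0,0,0,1]

```text
time: 8.75
position: [0.585, 0.0361, 0.0314]
tool_rot: [-0.707, 0.0, 0.0, 0.707]
ft_force: [0.6, -0.2, -3.1]
grip_width: 0.0599
```

Call:
jog_arm:
  series:
    - [0,1,0,0,0,0,1]
    - [0,2,0,0,0,0,1]
    - [0,2.5,0,0,0,0,1]

```text
time: 9.12
position: [0.5851, 0.0361, 0.0291]
tool_rot: [0.707, 0.0, 0.0, -0.707]
ft_force: [0.6, -1.0, -2.7]
grip_width: 0.0596
```

Call:
jog_arm:
  series:
    - [0,1,0,0,0,0,1]
    - [0,1,0,0,0,0,0.2]
    - [0,1,0,0,0,0,-0.4]
    - [0,1,0,0,0,0,-0.9]
    - [0,1,0,0,0,0,-0.9]
    - [0,1,0,0,0,0,-0.9]
    - [0,1,0,0,0,0,-0.9]

```text
time: 10.0
position: [0.5851, 0.036, 0.0279]
tool_rot: [0.707, -0.0, 0.0, -0.707]
ft_force: [0.6, -0.0, -0.3]
grip_width: 0.0818
```

Call:
jog_arm:
  series:
    - [0,-20,0,0,0,0,-0.9]
    - [0,-70,0,0,0,0,-0.9]
    - [0,-130,0,0,0,0,-0.9]
    - [0,-150,0,0,0,0,-0.9]
    - [0,-150,0,0,0,0,-0.9]

```text
time: 10.62
position: [0.5863, 0.036, 0.1801]
tool_rot: [0.707, 0.002, 0.002, -0.707]
ft_force: [-0.0, -0.7, -0.6]
grip_width: 0.0826
```

```bash
python3 - <<'E'
from h import *
from rig import *
o=get_obs();print(o["position"],o["ft_force"])
c=camera("side");pickle.dump(c,open("side6.pkl","wb"))
cv2.imwrite("pics/side6.png",cv2.resize(c["img"][170:290,260:400,::-1],None,fx=5,fy=5,interpolation=cv2.INTER_CUBIC))
rows(o,[(.4365,.047,.15),(.4365,.047,.005)])
E
```

```text
[0.58630778 0.0359755  0.18005749] [-0.02262728 -0.73866426 -0.64941313]
[-149.9   29.3   11.1] [0.0006 0.0001 0.0048]
[-150.6  174.3   11.1] [0.0006 0.0001 0.0048]
```

View pics/side6.png

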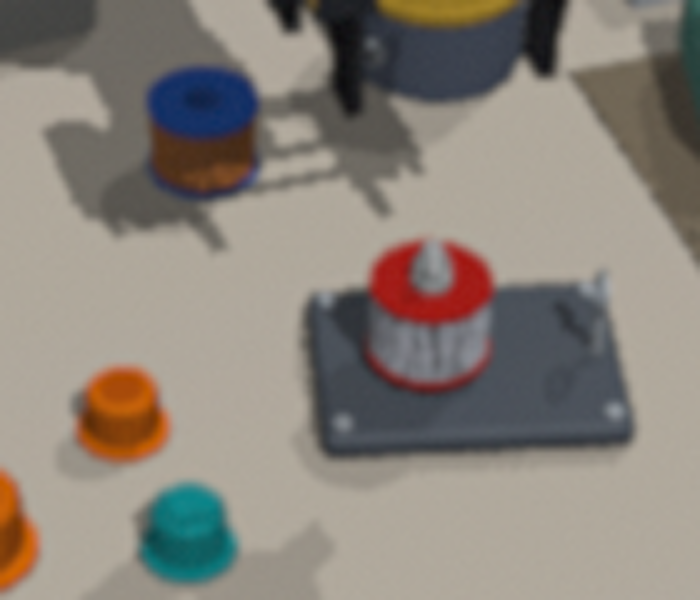

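The spool is loaded, with the tip sticking up at crop (432,265). The cap is next.

Call:
jog_arm:
  series:
    - [-50,10,4,0,0,0,-0.6]
    - [-100,20,8,0,0,0,-0.6]
    - [-150,30,11,0,0,0,-0.6]
    - [-150,80,11,0,0,0,-0.6]
    - [-150,130,11,0,0,0,-0.6]
    - [-150,130,11,0,0,0,-0.6]
    - [-150,130,11,0,0,0,-0.6]

```text
time: 11.55
position: [0.4348, 0.0471, 0.0482]
tool_rot: [-0.707, 0.0, 0.0, 0.707]
ft_force: [1.7, -0.9, -0.1]
grip_width: 0.0696
```

```bash
python3 - <<'E'
from h import *
from rig import *
o=get_obs();print(o["position"],o["ft_force"],o["grip_width"])
c=camera("side");pickle.dump(c,open("side7.pkl","wb"))
cv2.imwrite("pics/side7.png",cv2.resize(c["img"][190:300,220:370,::-1],None,fx=5,fy=5,interpolation=cv2.INTER_CUBIC))
c=camera("top");pickle.dump(c,open("top7.pkl","wb"))
cv2.imwrite("pics/top7.png",cv2.resize(c["img"][160:260,250:350,::-1],None,fx=6,fy=6,interpolation=cv2.INTER_CUBIC))
rows(o,[(.4365,.048,.0045)])
W=cloud(load("side7.pkl")).reshape(-1,3)
m=(np.hypot(W[:,0]-.586,W[:,1]-.036)<.028)&(np.hypot(W[:,0]-.586,W[:,1]-.036)>.016)&(W[:,2]>.05);print("spool top z",np.median(W[m],0))
E
```

```text
[0.4348266  0.04709593 0.04821137] [ 1.72099804 -0.85459439 -0.11879153] 0.06959882674029456
[ 1.7 43.7  0.9] [-0.0001 -0.     -0.001 ]
spool top z [0.58131503 0.02306823 0.06684738]
```

View pics/side7.png

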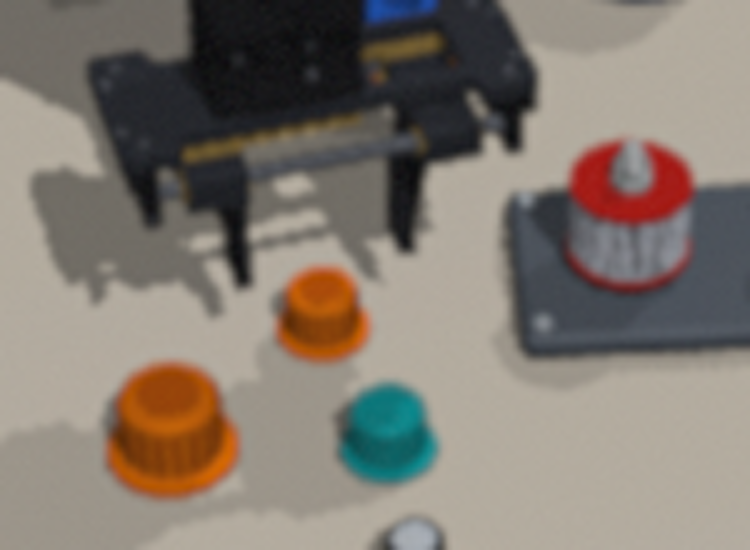

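View pics/top7.png

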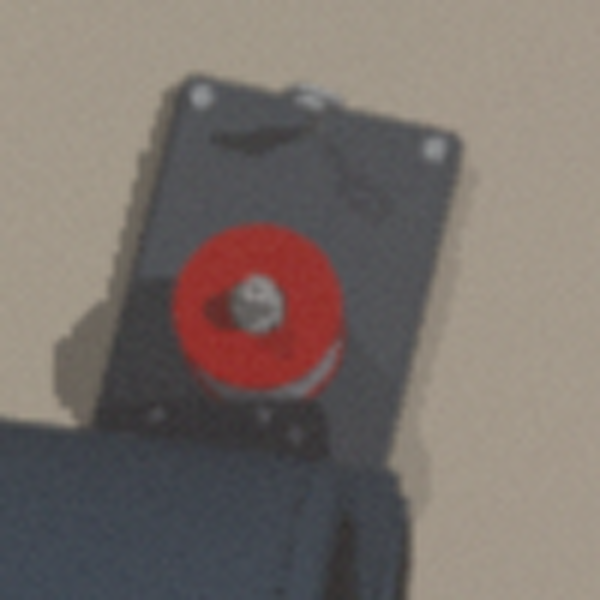

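Depth puts the spool's top at 66.8 mm against 66 expected, so it's fully down. Descending on the cap.

Call:
jog_arm:
  series:
    - [2,20,1,0,0,0,-0.6]
    - [2,38,1,0,0,0,-0.6]
    - [2,43.5,1,0,0,0,-0.6]
    - [2,43.5,1,0,0,0,-0.6]
    - [2,43.5,1,0,0,0,-0.6]

```text
time: 12.28
position: [0.4377, 0.048, 0.0055]
tool_rot: [0.707, 0.001, 0.001, -0.707]
ft_force: [0.6, -0.2, 0.4]
grip_width: 0.0696
```

```bash
python3 - <<'E'
from h import *
from rig import *
o=get_obs();print(o["position"],o["ft_force"],o["grip_width"])
c=camera("side");pickle.dump(c,open("side8.pkl","wb"))
cv2.imwrite("pics/side8.png",cv2.resize(c["img"][200:290,240:340,::-1],None,fx=6,fy=6,interpolation=cv2.INTER_CUBIC))
E
```

```text
[0.43770215 0.04798893 0.0055232 ] [ 0.55806287 -0.24891136  0.38456078] 0.0696261396816182
```

View pics/side8.png

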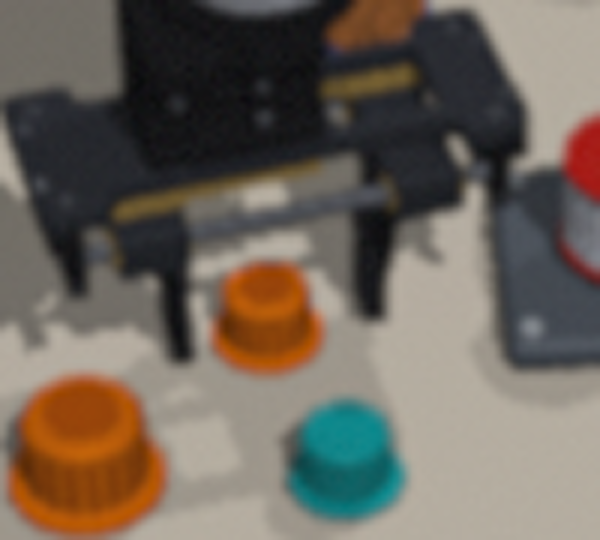

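Call:
jog_arm:
  series:
    - [-1,1,0,0,0,0,0]
    - [-1,1,0,0,0,0,0.5]
    - [-1,1,0,0,0,0,1]
    - [-1,1,0,0,0,0,1]
    - [-1,1,0,0,0,0,1]
    - [-1,1,0,0,0,0,1]
    - [-1,1,0,0,0,0,1]
    - [-1,1,0,0,0,0,1]
  grip_force: 40

```text
time: 13.32
position: [0.4361, 0.0481, 0.0035]
tool_rot: [0.707, 0.0, 0.0, -0.707]
ft_force: [-0.2, 0.1, -0.7]
grip_width: 0.0341
```

Call:
jog_arm:
  series:
    - [0,-40,0,0,0,0,1]
    - [0,-90,0,0,0,0,1]
    - [0,-140,0,0,0,0,1]
    - [0,-140,0,0,0,0,1]
    - [0,-140,0,0,0,0,1]

```text
time: 13.95
position: [0.4355, 0.0481, 0.1433]
tool_rot: [-0.707, 0.0, 0.0, 0.707]
ft_force: [-0.5, 0.3, -1.5]
grip_width: 0.0341
```

```bash
python3 - <<'E'
from h import *
from rig import *
o=get_obs();print(o["position"],o["ft_force"],o["grip_width"])
c=camera("side");pickle.dump(c,open("side9.pkl","wb"))
cv2.imwrite("pics/side9.png",cv2.resize(c["img"][150:270,240:360,::-1],None,fx=5,fy=5,interpolation=cv2.INTER_CUBIC))
rows(o,[(.5855,.0358,.147),(.5855,.0358,.105)])
E
```

```text
[0.43546342 0.04814874 0.14328331] [-0.52962547  0.34126496 -1.4997414 ] 0.03406276730488183
[150.   -3.8 -12.3] [-0.0001 -0.     -0.0006]
[150.1  38.2 -12.3] [-0.0001 -0.     -0.0006]
```

View pics/side9.png

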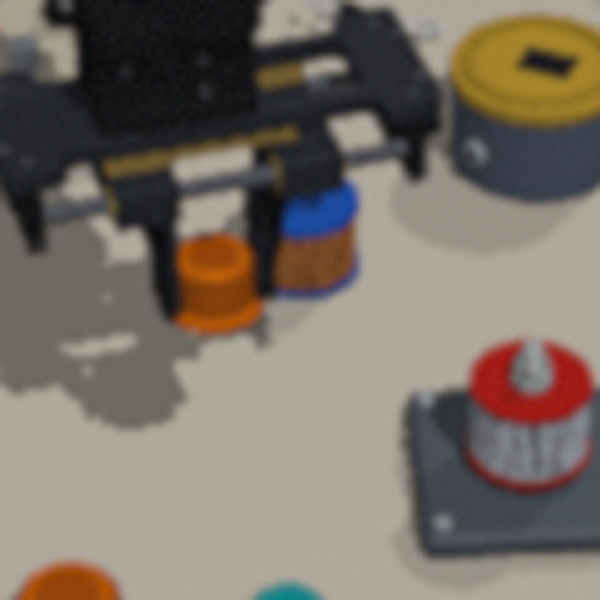

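Call:
jog_arm:
  series:
    - [50,0,-4,0,0,0,1]
    - [100,0,-8,0,0,0,1]
    - [140,0,-12,0,0,0,1]
    - [150,10,-12,0,0,0,1]
    - [150,27,-12,0,0,0,1]
    - [150,33,-12,0,0,0,1]
    - [150,33,-12,0,0,0,1]
    - [150,33,-12,0,0,0,1]
    - [150,33,-12,0,0,0,1]

```text
time: 15.12
position: [0.5863, 0.0361, 0.1113]
tool_rot: [0.707, 0.0, 0.0, -0.707]
ft_force: [-0.2, -0.0, -0.3]
grip_width: 0.0341
```

```bash
python3 - <<'E'
from h import *
from rig import *
o=get_obs();print(o["position"],o["ft_force"],o["grip_width"],o["tool_rot"])
c=camera("side");pickle.dump(c,open("side10.pkl","wb"))
cv2.imwrite("pics/side10.png",cv2.resize(c["img"][180:260,305:385,::-1],None,fx=7,fy=7,interpolation=cv2.INTER_CUBIC))
L=c["img"].astype(int)
for v in range(198,216,2): print(v,[int(x) for x in (L[v,334:362,0]-L[v,334:362,2])])
print("tip lum")
for v in range(212,228,2): print(v,[int(x) for x in L[v,336:358].mean(-1)],"R-G",[int(x) for x in (L[v,336:358,0]-L[v,336:358,1])])
E
```

```text
[0.58625271 0.03606458 0.11125536] [-0.23611999 -0.03249001 -0.34856295] 0.034063081242428066 [ 7.07157885e-01  4.40016057e-04  4.36045738e-04 -7.07055402e-01]
198 [4, -2, -2, -3, -4, -6, -3, 2, 10, 23, 36, 42, 45, 51, 51, 47, 40, 32, 25, 14, 6, 0, -3, -6, -1, 1, 5, 11]
200 [9, 6, 1, -2, -1, -4, 2, 31, 75, 115, 133, 133, 134, 142, 150, 139, 126, 118, 104, 84, 53, 18, -3, -7, -2, 2, 9, 16]
202 [16, 13, 7, 0, -5, -4, 3, 50, 105, 138, 143, 142, 141, 141, 141, 140, 141, 147, 158, 162, 136, 78, 16, -7, -3, 6, 12, 19]
204 [17, 12, 8, 1, -2, -6, 10, 66, 132, 160, 154, 149, 146, 144, 144, 144, 143, 152, 162, 167, 150, 90, 25, -3, -1, 11, 17, 20]
206 [11, 9, 4, -1, -3, -6, 5, 50, 111, 152, 162, 168, 170, 173, 174, 172, 173, 169, 159, 149, 127, 70, 16, -4, 2, 10, 17, 21]
208 [11, 7, 4, -1, -3, -1, 0, 25, 68, 112, 124, 130, 140, 145, 145, 142, 140, 135, 124, 118, 102, 55, 8, -3, 3, 12, 18, 20]
210 [11, 9, 4, 1, -1, -4, -3, 30, 72, 102, 112, 118, 122, 124, 126, 126, 125, 127, 119, 116, 104, 60, 21, 5, 5, 12, 17, 20]
212 [11, 11, 10, 5, 2, -5, -1, 33, 82, 109, 110, 115, 122, 123, 123, 124, 122, 1
[... 1046 characters left out ...]
 [22, 38, 52, 64, 75, 79, 69, 39, 12, -1, -4, -1, 21, 68, 110, 120, 107, 84, 59, 35, 18, 9]
222 [58, 49, 47, 44, 44, 54, 78, 105, 117, 130, 149, 151, 138, 123, 103, 79, 69, 71, 77, 88, 111, 139] R-G [73, 79, 81, 85, 85, 72, 37, 8, -1, -2, -2, -3, 0, 26, 78, 125, 139, 136, 129, 111, 80, 42]
224 [67, 65, 64, 66, 62, 66, 88, 106, 108, 117, 139, 146, 143, 137, 113, 84, 71, 70, 71, 69, 76, 104] R-G [127, 125, 123, 124, 117, 83, 33, 5, -2, -2, -2, -2, -3, 12, 59, 114, 137, 137, 135, 139, 128, 89]
226 [70, 70, 71, 69, 68, 75, 88, 101, 113, 123, 129, 133, 137, 128, 104, 79, 69, 72, 73, 71, 71, 84] R-G [133, 132, 131, 134, 131, 99, 45, 8, -3, -3, -3, -4, -3, 14, 62, 117, 137, 136, 134, 137, 137, 115]
```

View pics/side10.png

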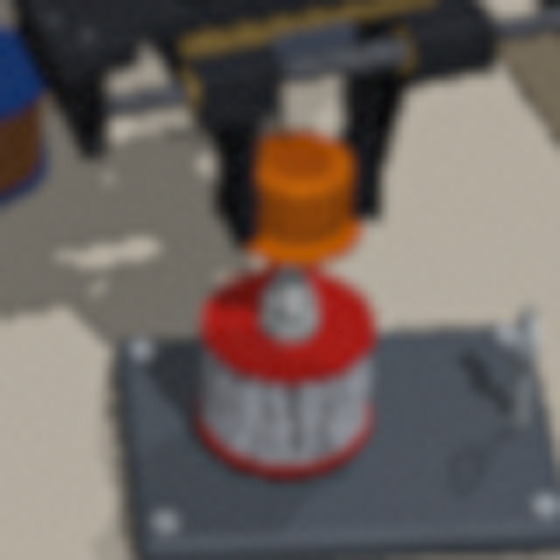

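```bash
python3 - <<'E'
from h import *
c=load("side10.pkl")
def chord(P,v):
    h=cv2.convexHull(proj(c,P).astype(np.float32)).reshape(-1,2);xs=[]
    for a,b in zip(h,np.roll(h,-1,0)):
        if (a[1]-v)*(b[1]-v)<0: xs.append(a[0]+(v-a[1])/(b[1]-a[1])*(b[0]-a[0]))
    return np.sort(xs)
x,y,z=.587,.036,.1078
P=np.r_[circ(x,y,.023,z,400),circ(x,y,.023,z+.003,400)]
for v in(214,215,216,217): k=chord(P,v);print(v,k.round(2),k.mean().round(2))
print(proj(c,P)[:,1].max())
print("axis",proj(c,[[x,y,.070],[x,y,.074],[x,y,.08],[x,y,.087]]).round(2))
P=np.r_[circ(x,y,.03,.022,400),circ(x,y,.03,.0245,400)]
for v in(240,242,244): k=chord(P,v);print("spool",v,k.round(2),k.mean().round(2))
print(proj(c,P)[:,1].max())
L=c["img"].astype(int)
for v in (215,216,217,218): print(v,[int(t) for t in (L[v,336:360,0]-L[v,336:360,1])],[int(t) for t in (L[v,336:360,1])])
for v in (240,242,244,246): print(v,[int(t) for t in (L[v,330:362,0]-L[v,330:362,1])])
for u in (344,346,348,350): print(u,"205..",[int(t) for t in (L[210:224,u,0]-L[210:224,u,1])],[int(t) for t in (L[238:252,u,0]-L[238:252,u,1])])
E
```

```text
214 [337.7  356.68] 347.19
215 [338.39 356.14] 347.27
216 [339.44 355.25] 347.34
217 [341.   353.84] 347.42
218.49547294685078
axis [[346.4  224.59]
 [346.46 223.3 ]
 [346.57 221.36]
 [346.69 219.07]]
spool 240 [333.26 357.99] 345.63
spool 242 [333.83 357.66] 345.75
spool 244 [335.23 356.53] 345.88
248.05984817174993
215 [4, 2, 3, 16, 42, 66, 84, 92, 90, 88, 87, 86, 87, 90, 90, 92, 93, 88, 69, 41, 17, 9, 7, 7] [108, 102, 83, 69, 69, 80, 86, 86, 85, 84, 83, 84, 84, 84, 86, 87, 86, 89, 104, 128, 156, 168, 170, 171]
216 [3, 4, 3, 8, 26, 44, 63, 80, 88, 90, 91, 90, 90, 92, 90, 80, 71, 57, 36, 18, 9, 7, 7, 6] [109, 106, 101, 97, 99, 107, 101, 88, 84, 86, 87, 88, 88, 87, 88, 95, 101, 112, 132, 153, 166, 171, 171, 170]
217 [4, 4, 5, 6, 15, 23, 39, 61, 75, 71, 71, 74, 79, 84, 74, 53, 38, 22, 13, 8, 6, 7, 6, 8] [110, 109, 107, 105, 111, 123, 112, 84, 69, 79, 82, 80, 78, 78, 88, 112, 129, 148, 160, 168, 171, 170, 171, 170]
218 [5, 10, 15, 19, 26, 31, 40, 56, 51, 35, 32, 39, 61, 84, 73, 49, 30, 16, 9, 6, 6, 6, 8, 7] [118, 114, 104, 92, 91, 98, 87, 63, 60, 77, 81, 79, 69, 62, 81, 113, 140, 159, 
[... 341 characters left out ...]
, 0, -1, -3, -3, -3, -3, -2, -1, 4, 12, 21, 36, 55, 55, 26, 1, -6, -6, -7, -5]
246 [-5, -5, -6, -5, -6, -5, 3, 21, 44, 59, 61, 54, 50, 46, 45, 42, 42, 44, 46, 50, 60, 64, 57, 37, 15, -1, -6, -7, -8, -6, -5, -6]
344 205.. [63, 62, 63, 66, 79, 90, 88, 75, 51, 28, 12, 2, -1, -2] [-2, -2, -2, -2, -1, -3, -3, 10, 45, 65, 30, -3, -6, -5]
346 205.. [68, 69, 68, 69, 74, 87, 91, 71, 32, 3, -4, -2, -2, -1] [-2, -1, -2, -3, -1, -2, -3, 7, 42, 67, 35, -2, -8, -5]
348 205.. [70, 71, 69, 70, 75, 87, 90, 79, 61, 43, 21, 7, 0, -3] [-2, -2, -3, -2, -3, -3, -2, 13, 46, 60, 23, -5, -6, -6]
350 205.. [71, 70, 68, 71, 79, 90, 90, 74, 73, 96, 110, 97, 78, 67] [-2, -3, -2, -1, -2, -3, 4, 31, 60, 49, 7, -6, -7, -7]
```

The cap sits about 0.8 mm in +x from the spindle in the same view, while y agrees. I'll correct that and lower it over the tip, checking the force.

Call:
jog_arm:
  series:
    - [-0.8,0,0,0,0,0,1]
    - [-0.8,8,0,0,0,0,1]
    - [-0.8,14,0,0,0,0,1]
    - [-0.8,19,0,0,0,0,1]
    - [-0.8,22,0,0,0,0,1]
    - [-0.8,24,0,0,0,0,1]
    - [-0.8,24,0,0,0,0,1]

```text
time: 16.05
position: [0.5852, 0.0361, 0.0864]
tool_rot: [0.707, -0.0, -0.0, -0.707]
ft_force: [0.1, 0.0, -0.8]
grip_width: 0.0341
```

```bash
python3 - <<'E'
from h import *
from rig import *
o=get_obs();print(o["position"],o["ft_force"],o["moment"],o["grip_width"])
c=camera("side");pickle.dump(c,open("side11.pkl","wb"))
cv2.imwrite("pics/side11.png",cv2.resize(c["img"][180:260,305:385,::-1],None,fx=7,fy=7,interpolation=cv2.INTER_CUBIC))
E
```

```text
[0.58522019 0.03605303 0.08642311] [ 0.08667518  0.04403993 -0.79814266] [-0.14735829  0.02359835  0.01841165] 0.03406511433381899
```

View pics/side11.png

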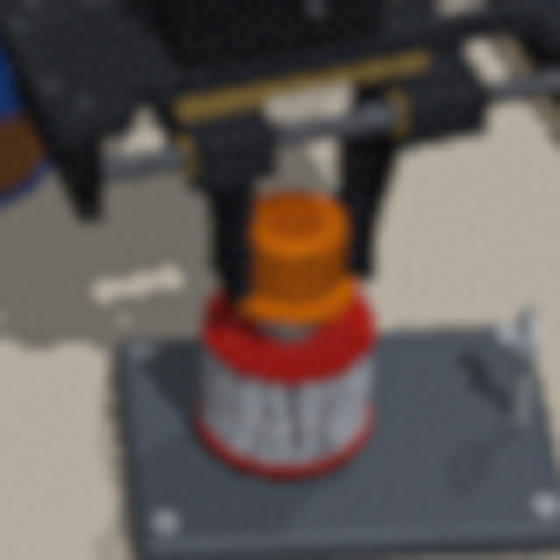

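The tip has entered the hole with no force. Now I'll press in slowly.

Call:
jog_arm:
  series:
    - [0,1,0,0,0,0,1]
    - [0,2,0,0,0,0,1]
    - [0,3,0,0,0,0,1]
    - [0,4,0,0,0,0,1]
    - [0,5,0,0,0,0,1]
    - [0,5,0,0,0,0,1]
  grip_force: 50

```text
time: 16.85
position: [0.5854, 0.0358, 0.0816]
tool_rot: [0.707, 0.0, 0.0, -0.707]
ft_force: [-0.1, -0.1, 1.0]
grip_width: 0.0336
```

Call:
jog_arm:
  series:
    - [0,0.5,0,0,0,0,1]
    - [0,1,0,0,0,0,1]
    - [0,1.5,0,0,0,0,1]
    - [0,2,0,0,0,0,1]
    - [0,2,0,0,0,0,1]

```text
time: 17.48
position: [0.5855, 0.036, 0.0801]
tool_rot: [0.707, 0.0, 0.0, -0.707]
ft_force: [-0.6, -1.3, 5.8]
grip_width: 0.0341
```

Call:
jog_arm:
  series:
    - [0,0.5,0,0,0,0,1]
    - [0,1,0,0,0,0,1]
    - [0,1.5,0,0,0,0,1]
    - [0,2,0,0,0,0,1]
    - [0,2,0,0,0,0,1]

```text
time: 18.1
position: [0.5857, 0.0359, 0.0788]
tool_rot: [0.707, 0.001, 0.0, -0.707]
ft_force: [-2.0, -1.1, 9.2]
grip_width: 0.0342
```

Call:
jog_arm:
  series:
    - [0,0.5,0,0,0,0,1]
    - [0,1,0,0,0,0,1]
    - [0,1,0,0,0,0,1]

```text
time: 18.48
position: [0.5855, 0.0359, 0.077]
tool_rot: [0.707, 0.0, 0.0, -0.707]
ft_force: [0.0, -1.7, 3.3]
grip_width: 0.0338
```

```bash
python3 - <<'E'
from h import *
from rig import *
o=get_obs();print(o["position"],o["ft_force"],o["moment"],o["grip_width"])
c=camera("side");pickle.dump(c,open("side12.pkl","wb"))
cv2.imwrite("pics/side12.png",cv2.resize(c["img"][190:260,310:380,::-1],None,fx=8,fy=8,interpolation=cv2.INTER_CUBIC))
E
```

```text
[0.58546828 0.03594185 0.07696288] [ 0.02712794 -1.68782367  3.2810938 ] [-0.36183607  0.1722673   0.00562608] 0.03381128672268537
```

View pics/side12.png

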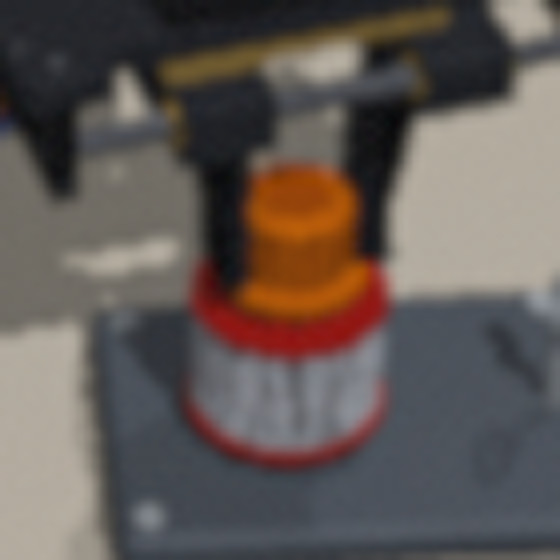

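Call:
jog_arm:
  series:
    - [0,0.5,0,0,0,0,1]
    - [0,1,0,0,0,0,1]
    - [0,1,0,0,0,0,1]

```text
time: 18.9
position: [0.5853, 0.036, 0.0749]
tool_rot: [0.707, -0.0, -0.0, -0.707]
ft_force: [2.0, -1.5, -6.0]
grip_width: 0.0342
```

Call:
jog_arm:
  series:
    - [0,0.5,0,0,0,0,1]
    - [0,1,0,0,0,0,1]
    - [0,1,0,0,0,0,1]

```text
time: 19.27
position: [0.5844, 0.0366, 0.0739]
tool_rot: [-0.707, 0.001, 0.001, 0.707]
ft_force: [0.5, -0.1, -5.4]
grip_width: 0.0342
```

The force reversed, so the barbs are now pulling the cap down: it has snapped past them. I'll follow it down to the shoulder.

Call:
jog_arm:
  series:
    - [0,0.5,0,0,0,0,1]
    - [0,1,0,0,0,0,1]
    - [0,1.5,0,0,0,0,1]
    - [0,1.5,0,0,0,0,1]

```text
time: 19.77
position: [0.5858, 0.036, 0.0735]
tool_rot: [0.707, 0.0, 0.0, -0.707]
ft_force: [-0.8, 0.9, -1.0]
grip_width: 0.0339
```

Call:
jog_arm:
  series:
    - [0,0.5,0,0,0,0,1]
    - [0,1,0,0,0,0,1]
    - [0,1,0,0,0,0,1]

```text
time: 20.15
position: [0.5853, 0.036, 0.0721]
tool_rot: [0.707, 0.0, 0.0, -0.707]
ft_force: [-0.8, 0.4, -0.2]
grip_width: 0.0336
```

Call:
jog_arm:
  series:
    - [0,0.5,0,0,0,0,1]
    - [0,1,0,0,0,0,1]
    - [0,1,0,0,0,0,1]

```text
time: 20.52
position: [0.5853, 0.036, 0.0715]
tool_rot: [0.707, 0.0, 0.0, -0.707]
ft_force: [-0.9, 0.3, 4.1]
grip_width: 0.034
```

Call:
jog_arm:
  series:
    - [0,0.5,0,0,0,0,1]
    - [0,1,0,0,0,0,1]
    - [0,1,0,0,0,0,1]

```text
time: 20.9
position: [0.5854, 0.0361, 0.0714]
tool_rot: [0.707, 0.0, 0.0, -0.707]
ft_force: [-3.2, -0.2, 9.4]
grip_width: 0.034
```

It hit a hard stop at TCP 71.4 mm against 71.5 expected. I'll add a bit of push and check.

Call:
jog_arm:
  series:
    - [0,0.7,0,0,0,0,1]
    - [0,1.5,0,0,0,0,1]
    - [0,2,0,0,0,0,1]
    - [0,2,0,0,0,0,1]
    - [0,2,0,0,0,0,1]
    - [0,2,0,0,0,0,1]

```text
time: 21.65
position: [0.5854, 0.0361, 0.0713]
tool_rot: [0.707, 0.001, 0.0, -0.707]
ft_force: [-5.2, 0.9, 21.4]
grip_width: 0.034
```

```bash
python3 - <<'E'
from h import *
from rig import *
o=get_obs();print(o["position"],o["ft_force"],o["moment"],o["grip_width"])
c=camera("side");pickle.dump(c,open("side13.pkl","wb"))
cv2.imwrite("pics/side13.png",cv2.resize(c["img"][190:260,310:380,::-1],None,fx=8,fy=8,interpolation=cv2.INTER_CUBIC))
W=cloud(c).reshape(-1,3);m=(np.hypot(W[:,0]-.5855,W[:,1]-.036)<.012)&(W[:,2]>.085)&(W[:,2]<.11);print("cap top z",m.sum(),np.median(W[m],0))
b=boxaround(c,.5855,.036,.08,14)
for z in(.068,.070,.074):
    r=fit(lambda p:resid(c,cap(p[0],p[1],z),b,2,satp),[.5855,.036],[.003,.003])
print(get_obs()["ft_force"])
c=camera("top");cv2.imwrite("pics/top13.png",c["img"][:,:,::-1])
E
```

```text
[0.58536382 0.03609513 0.07129718] [-5.16332412  0.9190656  21.44113911] [-0.0341701   1.08509175 -0.07003755] 0.03403222428368232
cap top z 54 [0.58512257 0.03570492 0.09796803]
[-5.03872218  0.83639168 21.59109454]
```

View pics/side13.png

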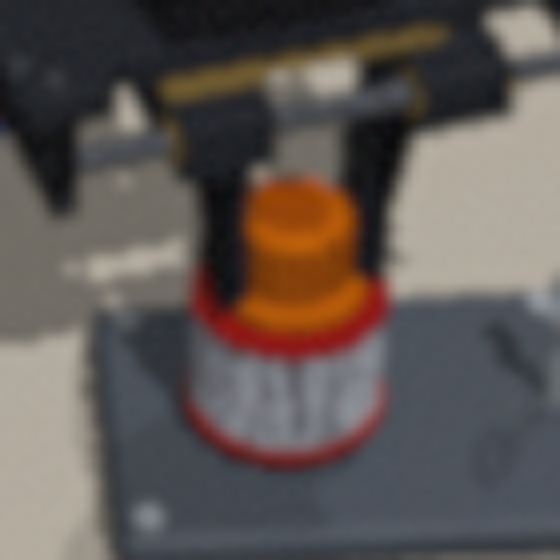

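View pics/top13.png

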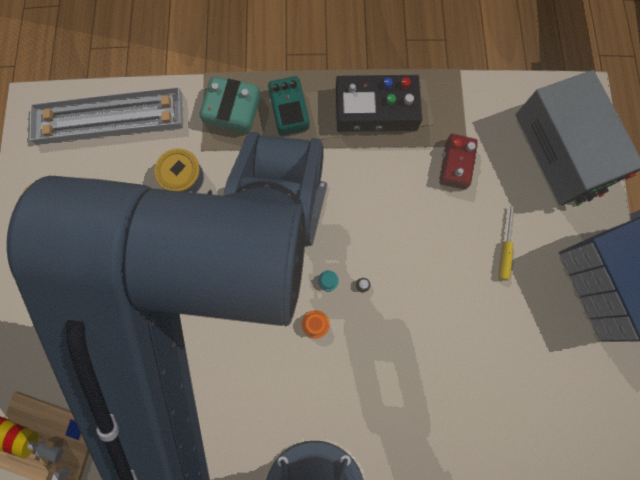

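The cap sits on the shoulder at a rigid stop, pushed with about 21 N, and everything the cameras can see elsewhere on the bench is undisturbed. Handing in.

```bash
python3 - <<'E'
from rig import *
print(hand_in());o=get_obs();print(o["time"],o["position"],o["ft_force"])
E
```

```text
the job is handed in; nothing more can be done
None
the job is handed in; nothing more can be done
```

The dispenser is loaded and handed in. The red spool is down on the turntable and let go, and the smaller orange cap is snapped home on the spindle. The gripper is still holding the cap and pushing it down with about 21 N. The last reading was at about 22 s of the 64 s allowed.

**Spool:** depth from the side camera put its top at 66.8 mm, against 66 mm when fully down.

**Cap:** the push rose past 9 N, then dropped and briefly reversed as the barbs pulled the cap down. It then hit a rigid stop at a tool height of 71.4 mm, against 71.5 mm expected. The highest push I read was about 21.6 N.

**Checks that disagreed or were missing:**
- **Camera disagreement:** before any move, the two cameras differed by 3–4 mm in y on the spool and the cap. I averaged them and lined up each part against the spindle in the side view.
- **Cap height by depth:** its top read 98 mm instead of 96 mm. That camera also read about 2–3 mm high on the cap while it stood on the bench, so I trusted the rigid stop.
- **Side force:** about 5 N of sideways force remains on the tool with the cap held down.
- **Bench:** in the last pictures nothing else looks moved, but the arm hid part of the bench (the blue spool, binder clip and cream box) in the final top view.

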